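Restock the bottle lane first in, first out

TASK

Restock the bottle lane first in, first out: first draw the old amber bottles (one or two) that stand in the lane forward in their present order, until the first stands against the stop at the robot's end and the second, if there is one, close behind it. Then load every amber bottle that stands on the worktop into the lane behind them, upright in a single row, and see that the cap of every bottle in the lane is pressed down fully home. Leave the beaker, the dropper bottle and the small jar alone.

Things in the scene. Friction and masses are not known exactly. Their poses are not given: they have to be found in the camera images.
- lane_front (a point): bottle lane: fixed open-topped metal tray, inside 316 x 65 mm, walls and floor 3 mm; side kerbs 25 mm, end walls 32 mm high above the worktop; slick floor. This point: inner face of the front stop (robot's end), on the floor, mid-width; x runs along the lane to the back, y across, z up. Heading varies. Five bottles fit in one row with about 24 mm to spare
- old_front_mid (a point): the old bottle that stands nearest the front stop at the start; always there. Round brown bottle, body 58 mm across and straight to about 73 mm, narrower above, 112 mm tall (to 118 with the black cap raised), 0.16 kg, low centre of mass, smooth foot. This point: on its axis 56 mm above its underside; z up its axis. Grip the body 45 to 68 mm up, above the kerbs
- old_front_cap (a joint): height of the cap of old_front above its fully home position, in m: 0 is home, 3 to 6 mm at the start. The cap is 36 mm across; its top is 112 mm above the bottle's underside plus this value; it slides straight down with under 1 N and then stops hard (press with 5 to 10 N)
- old_rear_mid (a point): the second old bottle, behind the first one in the lane at the start; may be absent. Round brown bottle, body 58 mm across and straight to about 73 mm, narrower above, 112 mm tall (to 118 with the black cap raised), 0.16 kg, low centre of mass, smooth foot. This point: on its axis 56 mm above its underside; z up its axis. Grip the body 45 to 68 mm up, above the kerbs
- old_rear_cap (a joint): height of the cap of old_rear above its fully home position, in m: 0 is home, 3 to 6 mm at the start. The cap is 36 mm across; its top is 112 mm above the bottle's underside plus this value; it slides straight down with under 1 N and then stops hard (press with 5 to 10 N)
- new_a_mid (a point): a new bottle, standing on the worktop beside the lane at the start; always there. Round brown bottle, body 58 mm across and straight to about 73 mm, narrower above, 112 mm tall (to 118 with the black cap raised), 0.16 kg, low centre of mass, smooth foot. This point: on its axis 56 mm above its underside; z up its axis. Grip the body 45 to 68 mm up, above the kerbs
- new_a_cap (a joint): height of the cap of new_a above its fully home position, in m: 0 is home, 3 to 6 mm at the start. The cap is 36 mm across; its top is 112 mm above the bottle's underside plus this value; it slides straight down with under 1 N and then stops hard (press with 5 to 10 N)
- new_b_mid (a point): a new bottle, standing on the worktop beside the lane at the start; may be absent. Round brown bottle, body 58 mm across and straight to about 73 mm, narrower above, 112 mm tall (to 118 with the black cap raised), 0.16 kg, low centre of mass, smooth foot. This point: on its axis 56 mm above its underside; z up its axis. Grip the body 45 to 68 mm up, above the kerbs
- new_b_cap (a joint): height of the cap of new_b above its fully home position, in m: 0 is home, 3 to 6 mm at the start. The cap is 36 mm across; its top is 112 mm above the bottle's underside plus this value; it slides straight down with under 1 N and then stops hard (press with 5 to 10 N)
- new_c_mid (a point): a new bottle, standing on the worktop beside the lane at the start; may be absent. Round brown bottle, body 58 mm across and straight to about 73 mm, narrower above, 112 mm tall (to 118 with the black cap raised), 0.16 kg, low centre of mass, smooth foot. This point: on its axis 56 mm above its underside; z up its axis. Grip the body 45 to 68 mm up, above the kerbs
- new_c_cap (a joint): height of the cap of new_c above its fully home position, in m: 0 is home, 3 to 6 mm at the start. The cap is 36 mm across; its top is 112 mm above the bottle's underside plus this value; it slides straight down with under 1 N and then stops hard (press with 5 to 10 N)
- beaker_mid (a point): bystander: small open glass beaker, 52 to 57 mm wide, 60 mm tall; point half-way up its axis
- dropper_mid (a point): bystander: small white dropper bottle with a tall pointed cap, 31 mm wide, 96 mm tall; point 45 mm above its underside on its axis
- jar_mid (a point): bystander: small clear jar with a dark lid, 41 mm wide, 33 mm tall; point half-way up its axis
There are look-alikes about, which are no part of the job. Leave any green or turquoise look-alike of the part that bears new_a_mid alone. What is shaped like the part that bears new_c_mid but pink is not meant.

How it is judged:
By the outcome, as a careful person would: the job done as asked, in the order asked, and still so for the second after the job is handed in, with the robot touching nothing.
Of old_rear, new_b, new_c only 2 to 3 are there at a start; the rules pass over those that are not, and their reading is None.
At some moment in a run one of new_a, new_b, new_c may be knocked a few centimetres aside while the robot is not near it.
It also fails if it takes over 208 s, if anything falls off the work surface, if the arm or the gripper's body presses on something with over 40 N, if the wrist force passes 120 N, or if a joint passes its speed limit or range.

ROBOT

A 6-joint arm with a two-finger parallel gripper is mounted at the origin on a cart in front of the work surface, level with it; the furniture and walls round the work are solid. World frame = base frame: x ahead of the robot, y to its left, z up, the work surface at z = 0. Lengths are in mm, angles in rad, forces in N, time in s.
With the tool pointing down it reaches from about 275 to 1000 mm from the base axis. Payload 8.4 kg.
Tool frame: the origin (TCP) lies on the mounting face of the last link; the fingertips stand 173 mm ahead of it and the grasp point (between the pads) lies 155 mm ahead of it; z points along the fingers, y is the line along which they close (so a half turn about z gives the same grasp; the last joint's range is limited). The gripper opens to 85 mm and grips with 20 to 120 N. Pads are 22 mm wide; open, the fingers measure 114 mm over their backs; the gripper's body (76 mm by 85 mm) begins 54 mm behind the grasp point. The pads swing forward as they close: fully open they stand 13 mm farther back than shut.
Start: joints at [1.165, 0.353, 1.633, -0, 1.155, -0.002], TCP at [245.572, 574.738, 404.681] pointing down, gripper open.
Joint ranges: [-2.63, 2.63], [-0.92, 2.1], [0.06, 2.66], [-1.3, 4.44], [0, 2.69], [-3.02, 3.02]. Speed limits (rad/s): [2.22, 2.22, 2.79, 3.14, 3.14, 3.14].

INTERFACE

Orientations are given as [roll, pitch, yaw] about the fixed x, y, z axes, in that order (R = Rz(yaw) Ry(pitch) Rx(roll)).
In Python, from rig import r gives the robot as it stands.
- The arm moves only by the tool apply_moves, never from a script. Its argument "deltas" is a list of rows, each an object with "claw": the gripper command: -1 is fully open, 1 is shut, values between are in proportion; "delta_pos": the shift along the tool's x, y, z in cm, a list of three; "yaw": the turn about the tool's z in rad. In form: [{"claw": claw, "delta_pos": [tx, ty, tz], "yaw": yaw}, ...]. A call has 1 to 8 rows; each row shifts and turns the commanded pose from where the row before left it, along the tool's axes as they then stand; what a row does not reach is not made up. A row lasts 1/8 s, in which the tool goes at most 62.5 mm and 10.7 degrees, less where a joint would pass 70% of its speed; a pose out of reach is approached as far as the arm can. A call with a gripper value outside its range is refused whole. The fingers move at their own pace and stop on an object; "grip_force" is the grip in N (left out, the last holds). Time passes only in rows, so rows that do not move let the fingers close. It gives the time, the measured TCP pose, the force, the opening and the grip force at its end, in the units of the state.
- r.sense(): the state, without advancing time (a new reading comes with each control period).
- r.grab_frame(name): name is "scene" or "top" or "wrist"; returns a dict with "img" (420x560x3 uint8, blue, green, red), "z_map" (420x560 float32, mm along the optical axis (not along the pixel's ray), 0 where there is no reading), "fx", "fy", "cx", "cy" (pixels), "eye" and "rotation" of the camera in the world; the wrist camera has in their place "T_tool_cam" (4x4, takes a point from camera to tool coordinates, whose origin is the TCP and whose axes are the flange's). Camera axes: x right, y up, looking along -z (the intrinsics and any distortion apply to the point x, -y, -z); pixel columns grow to the right and rows downward; lengths in mm; the calibration is good to about 2 mm. The wrist camera is an equidistant fisheye: a pixel r from the principal point sees the ray r / f radians off the axis. A picture is of the moment at which its call begins: read the wrist's pose just before it.
- r.sign_off(): hands the job in; it is judged then, once.
The state is a dict: "clock": time; "qpos": joint angles; "qvel": joint speeds; "joint_efforts": joint torques, N m; "eef_pos": TCP position; "tcp_rot": TCP orientation; "contact_force": force on the tool from outside, world axes, zero at the start; "wrist_torque": the same for the moment, N m; "opening": opening from 0.0 (shut) to 1.0 (fully open); "grasp_force": force on a finger pad.
Only numpy, scipy, OpenCV 4.12 (cv2) and the standard library are available. Lean on these libraries where they do the work, as an engineer would, in place of code of your own. Each camera call takes 0.05 s, during which the arm holds its last target. There are 200 camera calls.

## Working session

There is one attempt and no reset: what is moved stays moved. The work goes in short steps, Python scripts to look and compute and a tool call to move; the robot and the scene stay as the last step left them, time stands still between calls to the robot, and variables do not carry over. Pictures are saved under pics/ and viewed, at most 14 in all, crops included, and the job is handed in when it is done.

Besides the shell and the picture viewer there is one more tool, called after "Call:" as a command line: name --argument value ..., lists and objects as JSON in quotes. apply_moves: Moves the arm, as the interface text tells. Its arguments: {"type":"object","properties":{"deltas":{"type":"array"},"grip_force":{"type":"number"}},"required":["deltas"]}

```bash
mkdir -p pics; ls; python3 - <<'E'
from rig import r
import cv2
s=r.sense();print({k:s[k] for k in('clock','eef_pos','tcp_rot','opening','contact_force')})
for n in('top','scene'):
    f=r.grab_frame(n);cv2.imwrite(f'pics/{n}0.png',f['img']);print(n,f['fx'],f['cx'],f['cy'],f['eye'],f['rotation'],[k for k in f])
E
```

```text
pics
{'clock': 0.0, 'eef_pos': array([245.46243656, 574.49773578, 403.95540792]), 'tcp_rot': array([-3.14014111e+00, -9.27932084e-06,  2.73779021e+00]), 'opening': 1.0010056959564564, 'contact_force': array([-0.04866865, -1.33565974, -0.00819371])}
top 541.8902736871789 281.0833143899458 213.83282789260508 [ 451.3346809    47.64916471 1405.99893231] [ 0.0859903   0.01758268 -1.541328  ] ['img', 'z_map', 'fx', 'fy', 'cx', 'cy', 'eye', 'rotation']
scene 472.2946159547459 276.8195884017223 209.8556426719356 [    6.76890792 -1023.85256928   635.77620366] [ 1.14529636  0.02179277 -0.47768537] ['img', 'z_map', 'fx', 'fy', 'cx', 'cy', 'eye', 'rotation']
```

View pics/top0.png

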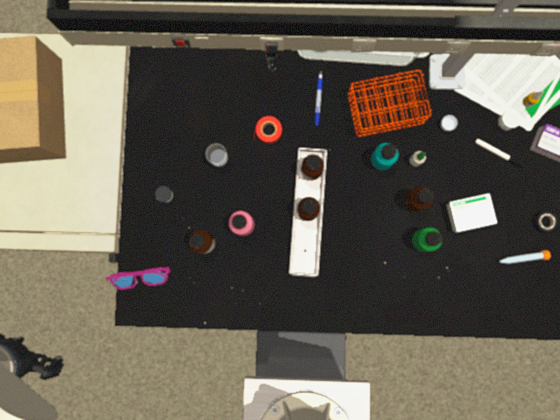

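View pics/scene0.png

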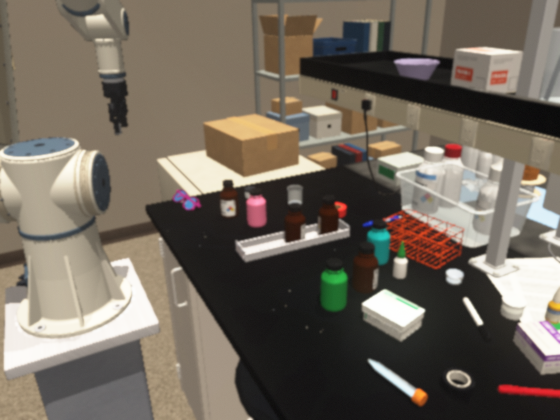

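The top view shows the lane from (305,275) at the front to (313,148) at the back. 
- Old amber bottles: (308,208) and (312,166). 
- Amber bottles on the worktop: (202,242) and (420,198). 
- Look-alikes to avoid: pink (241,223), teal (385,156), green (428,239). 
- Bystanders: beaker (216,155), jar (164,194), dropper (418,158).

Next I'll measure them and check the choice in a crop.

```bash
cat > h.py <<'E'
from rig import r
import numpy as np, cv2
from scipy.spatial.transform import Rotation as Ro
def cloud(n='top',f=None):
    f=f or r.grab_frame(n); z=f['z_map']; v,u=np.mgrid[:420,:560]
    pc=np.dstack([(u-f['cx'])/f['fx']*z,-(v-f['cy'])/f['fy']*z,-z])
    R=Ro.from_euler('xyz',f['rotation']).as_matrix()
    P=pc@R.T+np.array(f['eye']); P[z==0]=np.nan
    return f,P
def ray(f,u,v,h):
    R=Ro.from_euler('xyz',f['rotation']).as_matrix()
    d=R@np.array([(u-f['cx'])/f['fx'],-(v-f['cy'])/f['fy'],-1]); e=np.array(f['eye'])
    return e+d*(h-e[2])/d[2]
def caps(P,img,lo=103,hi=128):
    m=((P[...,2]>lo)&(P[...,2]<hi)).astype(np.uint8)
    n,l,st,c=cv2.connectedComponentsWithStats(m)
    out=[]
    for i in range(1,n):
        if 60<st[i,4]<600:
            p=P[l==i]; out.append((c[i].round(1),st[i,4],np.nanmedian(p,0).round(1),((np.nanmin(p[:,:2],0)+np.nanmax(p[:,:2],0))/2).round(1)))
    return out
E
python3 - <<'E'
from h import *
f,P=cloud()
for c in caps(P,f['img']): print(*c, f['img'][int(c[0][1])+9 if 0 else int(c[0][1]),int(c[0][0])])
# table
print('table z',np.nanmedian(P[280:310,140:280,2]))
# lane white mask
im=f['img'].astype(int); m=((im.min(2)>120)&(np.indices(im.shape[:2])[1]>280)&(np.indices(im.shape[:2])[1]<335)&(np.indices(im.shape[:2])[0]>140)&(np.indices(im.shape[:2])[0]<285)).astype(np.uint8)
c=max(cv2.findContours(m,0,2)[0],key=cv2.contourArea)
b=cv2.boxPoints(cv2.minAreaRect(c));print(b.round(1))
for q in b: print(ray(f,*q,28).round(1))
for k,(u,v) in dict(fr=(305,270),bk=(312.5,149)).items(): print(k,P[v-6:v+8,int(u)].round(0).tolist())
crop=lambda a:cv2.resize(a,None,fx=4,fy=4,interpolation=cv2.INTER_CUBIC)
g=f['img'];a=np.hstack([crop(g[205:275,180:265]),crop(g[165:235,385:470])]);cv2.imwrite('pics/c1.png',a);print(a.shape)
E
```

```text
[398.4  53.2] 252 [ 962.4 -207.   118.5] [ 962.  -181.9] [226 238 235]
[457.8  60.7] 80 [ 945.1 -343.   115.7] [ 955.4 -349.8] [ 89 101 104]
[389.  150.8] 182 [ 721.5 -182.2  112.9] [ 722.3 -182.3] [47 46 51]
[313.3 161.9] 189 [6.884e+02 4.000e-01 1.203e+02] [ 6.896e+02 -6.000e-01] [45 47 52]
[425.3 195.2] 196 [ 616.2 -268.3  116.6] [ 616.8 -269.8] [45 52 53]
[309.2 205.8] 188 [582.4   7.3 118.4] [583.6   6.3] [48 48 48]
[239.2 221. ] 182 [542.1 173.7 112.8] [542.5 174. ] [48 51 50]
[433.7 238. ] 191 [ 514.6 -290.6  112.6] [ 514.8 -290.8] [44 44 44]
[197.1 240.1] 189 [493.5 271.8 117. ] [493.6 272. ] [42 44 42]
table z 0.9480925677694358
[[288.4 274.5]
 [297.5 146.5]
 [327.  148.6]
 [317.9 276.6]]
[416.   52.4  28. ]
[744.7  38.1  28. ]
[741.1 -38.   28. ]
[412.9 -22.2  28. ]
fr [[444.0, 10.0, 4.0], [441.0, 10.0, 2.0], [438.0, 10.0, 5.0], [436.0, 10.0, 2.0], [433.0, 10.0, 3.0], [431.0, 10.0, 5.0], [428.0, 10.0, -0.0], [426.0, 10.0, 2.0], [423.0, 10.0, 5.0], [421.0, 11.0, 34.0], [419.0, 11.0, 31.0], [416.0, 10.0, 30.0], [413.0, 10.0, 4.0], [410.0, 10.0, 3.0]]
bk [[760.0, 0.0, 4.0], [759.0, -0.0, -1.0], [755.0, 0.0, 1.0], [752.0, 0.0, 7.0], [749.0, 0.0, 6.0], [748.0, -0.0, -1.0], [738.0, 1.0, 32.0], [738.0, 0.0, 23.0], [738.0, -0.0, 7.0], [737.0, -0.0, 0.0], [733.0, -0.0, 5.0], [715.0, 2.0, 84.0], [706.0, 3.0, 118.0], [703.0, 3.0, 120.0]]
(280, 680, 3)
```

View pics/c1.png

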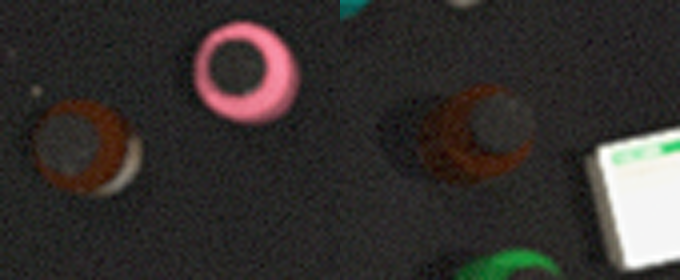

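The crop shows both side bottles are brown with black caps: the left one at top-view pixel (197,240) and the right one at (425,195). Pink and green stand beside them. 

Raised caps would touch the gripper body during a body grasp, so I'll press the lane caps first with shut fingers. I'm moving over the front old bottle now.

Call:
apply_moves --deltas '[{"claw":1,"delta_pos":[0,0,0],"yaw":-0.178},{"claw":1,"delta_pos":[0,0,0],"yaw":-0.178},{"claw":1,"delta_pos":[-3.0,-4.6,0],"yaw":0},{"claw":1,"delta_pos":[-3.0,-4.6,0],"yaw":0},{"claw":1,"delta_pos":[-3.0,-4.6,0],"yaw":0},{"claw":1,"delta_pos":[-3.0,-4.6,0],"yaw":0},{"claw":1,"delta_pos":[-3.0,-4.6,0],"yaw":0},{"claw":1,"delta_pos":[-3.0,-4.6,0],"yaw":0}]' --grip_force 30

```text
clock: 1.15
eef_pos: [412.7, 288.8, 404.7]
tcp_rot: [3.142, 0.0, 3.094]
contact_force: [0.5, 0.8, 0.9]
opening: 0.0
grasp_force: 0.0
```

Call:
apply_moves --deltas '[{"claw":1,"delta_pos":[-3.0,-4.6,0],"yaw":0},{"claw":1,"delta_pos":[-3.0,-4.6,0],"yaw":0},{"claw":1,"delta_pos":[-3.0,-4.6,0],"yaw":0},{"claw":1,"delta_pos":[-3.0,-4.6,0],"yaw":0},{"claw":1,"delta_pos":[-3.0,-4.6,0],"yaw":0},{"claw":1,"delta_pos":[-3.0,-4.6,0],"yaw":0},{"claw":1,"delta_pos":[0,0,3],"yaw":0},{"claw":1,"delta_pos":[0,0,0],"yaw":0}]'

```text
clock: 2.15
eef_pos: [577.9, 5.6, 372.5]
tcp_rot: [-3.141, -0.005, 3.093]
contact_force: [-0.0, -0.1, 0.6]
opening: -0.006
grasp_force: 0.0
```

Call:
apply_moves --deltas '[{"claw":1,"delta_pos":[-0.5,0.15,3],"yaw":0},{"claw":1,"delta_pos":[0,0,3],"yaw":0},{"claw":1,"delta_pos":[0,0,1.6],"yaw":0},{"claw":1,"delta_pos":[0,0,0.2],"yaw":0},{"claw":1,"delta_pos":[0,0,0.2],"yaw":0},{"claw":1,"delta_pos":[0,0,0.2],"yaw":0},{"claw":1,"delta_pos":[0,0,0],"yaw":0}]'

```text
clock: 3.02
eef_pos: [584.0, 7.4, 293.2]
tcp_rot: [3.142, 0.001, 3.094]
contact_force: [-1.0, 0.2, 0.0]
opening: 0.003
grasp_force: 0.0
```

Call:
apply_moves --deltas '[{"claw":1,"delta_pos":[0,0,0.1],"yaw":0},{"claw":1,"delta_pos":[0,0,0],"yaw":0}]'

```text
clock: 3.28
eef_pos: [583.9, 7.4, 291.8]
tcp_rot: [-3.142, 0.0, 3.094]
contact_force: [-0.6, 0.2, 0.7]
opening: 0.002
grasp_force: 0.0
```

Call:
apply_moves --deltas '[{"claw":1,"delta_pos":[0,0,0.1],"yaw":0},{"claw":1,"delta_pos":[0,0,0.1],"yaw":0},{"claw":1,"delta_pos":[0,0,0.1],"yaw":0},{"claw":1,"delta_pos":[0,0,0],"yaw":0}]'

```text
clock: 3.78
eef_pos: [583.8, 7.4, 288.5]
tcp_rot: [3.142, -0.0, 3.094]
contact_force: [0.4, -0.7, 0.4]
opening: -0.003
grasp_force: 0.0
```

Call:
apply_moves --deltas '[{"claw":1,"delta_pos":[0,0,0.05],"yaw":0},{"claw":1,"delta_pos":[0,0,0],"yaw":0}]'

```text
clock: 4.03
eef_pos: [583.8, 7.4, 288.3]
tcp_rot: [3.142, 0.0, 3.094]
contact_force: [-1.4, -0.2, 3.1]
opening: 0.004
grasp_force: 1.1
```

Call:
apply_moves --deltas '[{"claw":1,"delta_pos":[0,0,0.05],"yaw":0},{"claw":1,"delta_pos":[0,0,0],"yaw":0}]'

```text
clock: 4.28
eef_pos: [584.0, 7.4, 288.3]
tcp_rot: [3.142, 0.001, 3.094]
contact_force: [-1.2, -0.4, 7.1]
opening: 0.003
grasp_force: 3.4
```

Call:
apply_moves --deltas '[{"claw":1,"delta_pos":[0,0,0.04],"yaw":0},{"claw":1,"delta_pos":[0,0,0],"yaw":0}]'

```text
clock: 4.53
eef_pos: [584.1, 7.4, 288.3]
tcp_rot: [3.142, 0.001, 3.094]
contact_force: [-2.7, -0.3, 10.8]
opening: -0.002
grasp_force: 5.0
```

Call:
apply_moves --deltas '[{"claw":1,"delta_pos":[0,0,-2.5],"yaw":0},{"claw":1,"delta_pos":[-5.2,-0.13,0],"yaw":0},{"claw":1,"delta_pos":[-5.2,-0.13,0],"yaw":0},{"claw":1,"delta_pos":[0,0,1.6],"yaw":0},{"claw":1,"delta_pos":[0,0,0.2],"yaw":0},{"claw":1,"delta_pos":[0,0,0.2],"yaw":0},{"claw":1,"delta_pos":[0,0,0.2],"yaw":0},{"claw":1,"delta_pos":[0,0,0.1],"yaw":0}]'

```text
clock: 5.52
eef_pos: [687.3, -0.1, 289.7]
tcp_rot: [3.142, 0.0, 3.094]
contact_force: [-0.1, -0.3, 0.2]
opening: 0.001
grasp_force: 0.1
```

Call:
apply_moves --deltas '[{"claw":1,"delta_pos":[0,0,0.1],"yaw":0},{"claw":1,"delta_pos":[0,0,0],"yaw":0}]'

```text
clock: 5.78
eef_pos: [687.6, -0.1, 288.4]
tcp_rot: [3.142, 0.0, 3.094]
contact_force: [-0.1, 0.4, -0.0]
opening: -0.004
grasp_force: 0.1
```

Call:
apply_moves --deltas '[{"claw":1,"delta_pos":[0,0,0.06],"yaw":0},{"claw":1,"delta_pos":[0,0,0.06],"yaw":0},{"claw":1,"delta_pos":[0,0,0],"yaw":0}]'

```text
clock: 6.15
eef_pos: [687.9, -0.1, 288.3]
tcp_rot: [3.142, 0.001, 3.094]
contact_force: [-2.7, 0.5, 9.0]
opening: 0.001
grasp_force: 4.3
```

Call:
apply_moves --deltas '[{"claw":1,"delta_pos":[0,0,-4],"yaw":0},{"claw":-1,"delta_pos":[5.2,0.13,0],"yaw":0},{"claw":-1,"delta_pos":[5.2,0.13,0],"yaw":0},{"claw":-1,"delta_pos":[0,0,0],"yaw":0},{"claw":-1,"delta_pos":[0,0,0],"yaw":0},{"claw":-1,"delta_pos":[0,0,0],"yaw":0},{"claw":-1,"delta_pos":[0,0,0],"yaw":0}]'

```text
clock: 7.02
eef_pos: [584.7, 7.4, 327.0]
tcp_rot: [3.142, 0.0, 3.094]
contact_force: [0.1, -0.4, 0.4]
opening: 0.999
grasp_force: 0.0
```

```bash
python3 - <<'E'
from h import *
s=r.sense();print(s['eef_pos'],s['opening'])
E
```

```text
[584.68615989   7.36300403 326.95367676] 0.9991401854674766
```

Call:
apply_moves --deltas '[{"claw":-1,"delta_pos":[0,0,4],"yaw":0},{"claw":-1,"delta_pos":[0,0,4],"yaw":0},{"claw":-1,"delta_pos":[0,0,2.2],"yaw":0},{"claw":-1,"delta_pos":[0,0,0.5],"yaw":0},{"claw":-1,"delta_pos":[0,0,0],"yaw":0},{"claw":1,"delta_pos":[0,0,0],"yaw":0},{"claw":1,"delta_pos":[0,0,0],"yaw":0},{"claw":1,"delta_pos":[0,0,0],"yaw":0}]' --grip_force 25

```text
clock: 8.02
eef_pos: [584.4, 7.5, 221.3]
tcp_rot: [3.141, 0.002, 3.094]
contact_force: [-1.1, -0.5, 5.8]
opening: 0.667
grasp_force: 26.4
```

Call:
apply_moves --deltas '[{"claw":1,"delta_pos":[1,0,0],"yaw":0},{"claw":1,"delta_pos":[2,0,0],"yaw":0},{"claw":1,"delta_pos":[2,0,0],"yaw":0},{"claw":1,"delta_pos":[2,0,0],"yaw":0},{"claw":1,"delta_pos":[2,0,0],"yaw":0},{"claw":1,"delta_pos":[2,0,0],"yaw":0},{"claw":1,"delta_pos":[1,0,0],"yaw":0},{"claw":1,"delta_pos":[0,0,0],"yaw":0}]'

```text
clock: 9.02
eef_pos: [463.6, 13.2, 221.3]
tcp_rot: [3.141, 0.001, 3.094]
contact_force: [-3.9, 0.6, 14.5]
opening: 0.67
grasp_force: 28.2
```

Call:
apply_moves --deltas '[{"claw":1,"delta_pos":[0.3,0,-0.1],"yaw":0},{"claw":1,"delta_pos":[0.3,0,0],"yaw":0},{"claw":1,"delta_pos":[0.2,0,0],"yaw":0},{"claw":1,"delta_pos":[0,0,0],"yaw":0}]'

```text
clock: 9.52
eef_pos: [456.1, 13.6, 221.3]
tcp_rot: [3.142, 0.0, 3.094]
contact_force: [0.3, -0.2, 6.8]
opening: 0.669
grasp_force: 27.7
```

Call:
apply_moves --deltas '[{"claw":1,"delta_pos":[0.2,0,0],"yaw":0},{"claw":1,"delta_pos":[0.1,0,0],"yaw":0},{"claw":1,"delta_pos":[0,0,0],"yaw":0}]'

```text
clock: 9.9
eef_pos: [453.3, 13.7, 221.3]
tcp_rot: [3.142, 0.001, 3.094]
contact_force: [1.5, -0.6, 5.7]
opening: 0.667
grasp_force: 27.6
```

Call:
apply_moves --deltas '[{"claw":1,"delta_pos":[0.1,0,0],"yaw":0},{"claw":1,"delta_pos":[0.1,0,0],"yaw":0},{"claw":1,"delta_pos":[0,0,0],"yaw":0}]'

```text
clock: 10.28
eef_pos: [451.5, 13.8, 221.3]
tcp_rot: [3.142, 0.002, 3.094]
contact_force: [3.1, -0.6, 5.5]
opening: 0.673
grasp_force: 27.4
```

Call:
apply_moves --deltas '[{"claw":1,"delta_pos":[0.1,0,0],"yaw":0},{"claw":1,"delta_pos":[0,0,0],"yaw":0}]'

```text
clock: 10.52
eef_pos: [451.0, 13.8, 221.5]
tcp_rot: [3.141, 0.003, 3.094]
contact_force: [6.4, 0.2, 3.7]
opening: 0.676
grasp_force: 27.4
```

Call:
apply_moves --deltas '[{"claw":-1,"delta_pos":[0,0,0],"yaw":0},{"claw":-1,"delta_pos":[0,0,0],"yaw":0},{"claw":-1,"delta_pos":[0,0,0],"yaw":0},{"claw":-1,"delta_pos":[0,0,-4],"yaw":0},{"claw":-1,"delta_pos":[0,0,-4],"yaw":0},{"claw":-1,"delta_pos":[0,0,-3],"yaw":0},{"claw":-1,"delta_pos":[-4.7,-0.07,0],"yaw":0},{"claw":-1,"delta_pos":[-4.7,-0.07,0],"yaw":0}]'

```text
clock: 11.52
eef_pos: [544.7, 7.9, 331.8]
tcp_rot: [3.142, 0.001, 3.094]
contact_force: [0.6, -0.4, -0.0]
opening: 1.0
grasp_force: 0.0
```

Call:
apply_moves --deltas '[{"claw":-1,"delta_pos":[-4.7,-0.07,0],"yaw":0},{"claw":-1,"delta_pos":[-4.7,-0.07,0],"yaw":0},{"claw":-1,"delta_pos":[-4.7,-0.07,0],"yaw":0},{"claw":-1,"delta_pos":[0,0,0],"yaw":0},{"claw":-1,"delta_pos":[0,0,0],"yaw":0}]'

```text
clock: 12.15
eef_pos: [683.7, -0.9, 330.2]
tcp_rot: [-3.142, -0.002, 3.094]
contact_force: [0.3, 0.1, -0.2]
opening: 1.003
grasp_force: 0.0
```

Call:
apply_moves --deltas '[{"claw":-1,"delta_pos":[-0.4,0.08,4],"yaw":0},{"claw":-1,"delta_pos":[0,0,4],"yaw":0},{"claw":-1,"delta_pos":[0,0,2.2],"yaw":0},{"claw":-1,"delta_pos":[0,0,0.6],"yaw":0},{"claw":-1,"delta_pos":[0,0,0],"yaw":0},{"claw":1,"delta_pos":[0,0,0],"yaw":0},{"claw":1,"delta_pos":[0,0,0],"yaw":0},{"claw":1,"delta_pos":[0,0,0],"yaw":0}]'

```text
clock: 13.15
eef_pos: [689.2, -0.3, 224.7]
tcp_rot: [3.141, 0.002, 3.094]
contact_force: [-0.9, 0.1, 6.8]
opening: 0.671
grasp_force: 26.3
```

Call:
apply_moves --deltas '[{"claw":1,"delta_pos":[1,0,0],"yaw":0},{"claw":1,"delta_pos":[2.5,0,0],"yaw":0},{"claw":1,"delta_pos":[3,0,0],"yaw":0},{"claw":1,"delta_pos":[3,0,0],"yaw":0},{"claw":1,"delta_pos":[3,0,0],"yaw":0},{"claw":1,"delta_pos":[2.5,0,0],"yaw":0},{"claw":1,"delta_pos":[1,0,0],"yaw":0},{"claw":1,"delta_pos":[0,0,0],"yaw":0}]'

```text
clock: 14.15
eef_pos: [528.3, 7.4, 224.6]
tcp_rot: [3.141, 0.001, 3.094]
contact_force: [-5.1, -0.9, 16.4]
opening: 0.668
grasp_force: 28.2
```

Call:
apply_moves --deltas '[{"claw":1,"delta_pos":[0.5,0.1,-0.1],"yaw":0},{"claw":1,"delta_pos":[0.5,0.1,0],"yaw":0},{"claw":1,"delta_pos":[0.4,0,0],"yaw":0},{"claw":1,"delta_pos":[0.2,0,0],"yaw":0},{"claw":1,"delta_pos":[0,0,0],"yaw":0}]'

```text
clock: 14.78
eef_pos: [513.2, 10.2, 224.6]
tcp_rot: [3.141, 0.002, 3.094]
contact_force: [0.9, -0.4, 6.1]
opening: 0.665
grasp_force: 27.6
```

Call:
apply_moves --deltas '[{"claw":1,"delta_pos":[0.1,0,0],"yaw":0},{"claw":1,"delta_pos":[0.1,0,0],"yaw":0},{"claw":1,"delta_pos":[0,0,0],"yaw":0}]'

```text
clock: 15.15
eef_pos: [511.4, 10.3, 224.6]
tcp_rot: [3.141, 0.002, 3.094]
contact_force: [2.2, 0.1, 6.0]
opening: 0.672
grasp_force: 27.6
```

Call:
apply_moves --deltas '[{"claw":1,"delta_pos":[0.1,0,0],"yaw":0},{"claw":1,"delta_pos":[0.1,0,0],"yaw":0},{"claw":1,"delta_pos":[0,0,0],"yaw":0}]'

```text
clock: 15.52
eef_pos: [509.4, 10.4, 224.6]
tcp_rot: [3.141, 0.002, 3.094]
contact_force: [1.3, -0.7, 6.6]
opening: 0.666
grasp_force: 27.5
```

Call:
apply_moves --deltas '[{"claw":1,"delta_pos":[0.1,0,0],"yaw":0},{"claw":1,"delta_pos":[0,0,0],"yaw":0},{"claw":-1,"delta_pos":[0,0,0],"yaw":0},{"claw":-1,"delta_pos":[0,0,0],"yaw":0},{"claw":-1,"delta_pos":[0,0,0],"yaw":0},{"claw":-1,"delta_pos":[0,0,-4],"yaw":0},{"claw":-1,"delta_pos":[0,0,-4],"yaw":0},{"claw":-1,"delta_pos":[0,0,-3],"yaw":0}]'

```text
clock: 16.52
eef_pos: [507.9, 10.4, 335.6]
tcp_rot: [3.142, 0.001, 3.094]
contact_force: [0.8, 0.8, 0.4]
opening: 0.999
grasp_force: 0.0
```

Call:
apply_moves --deltas '[{"claw":1,"delta_pos":[0.6,5.2,0],"yaw":0},{"claw":1,"delta_pos":[0.6,5.2,0],"yaw":0},{"claw":1,"delta_pos":[0.6,5.2,0],"yaw":0},{"claw":1,"delta_pos":[0.6,5.2,0],"yaw":0},{"claw":1,"delta_pos":[0.4,5.2,0],"yaw":0},{"claw":1,"delta_pos":[0,0,0],"yaw":0},{"claw":1,"delta_pos":[0,0,0],"yaw":0}]'

```text
clock: 17.4
eef_pos: [492.0, 271.2, 333.7]
tcp_rot: [-3.141, -0.001, 3.095]
contact_force: [-0.8, 0.7, 0.2]
opening: 0.004
grasp_force: 0.0
```

```bash
python3 - <<'E'
from h import *
s=r.sense();print(s['eef_pos'],s['opening'],s['tcp_rot'])
f=r.grab_frame('top');cv2.imwrite('pics/t2.png',f['img'])
w=r.grab_frame('wrist');cv2.imwrite('pics/w2.png',w['img'])
f,P=cloud('top',f)
for c in caps(P,f['img']): print(*c)
np.set_printoptions(suppress=True,precision=3);print(w['T_tool_cam'],w['fx'],w['cx'],w['cy'])
E
```

```text
[491.99644689 271.22426002 333.68213858] 0.004450599097471533 [-3.14073174e+00 -8.57850829e-04  3.09469963e+00]
[398.3  53.3] 251 [ 962.6 -206.8  118.2] [ 962.  -181.5]
[457.6  60.8] 79 [ 944.8 -341.   115. ] [ 955.2 -351.2]
[389.  150.8] 185 [ 721.5 -181.9  112.2] [ 722.7 -181.9]
[425.3 195.1] 199 [ 616.4 -268.8  116.1] [ 616.7 -269.9]
[239.1 221. ] 183 [542.1 173.8 112.6] [542.3 174.2]
[307.9 236.9] 182 [508.6   8.  115.9] [508.6   8. ]
[433.6 238.1] 193 [ 514.5 -290.3  113.1] [ 514.8 -290.7]
[305.6 261.1] 185 [451.2  11.6 115.8] [451.3  12.4]
[[ 0.     0.953  0.302 77.712]
 [ 1.     0.    -0.001 -0.923]
 [-0.001  0.302 -0.953 30.687]
 [ 0.     0.     0.     1.   ]] 325.19226210127806 279.98675662466104 203.64918406809866
```

View pics/t2.png

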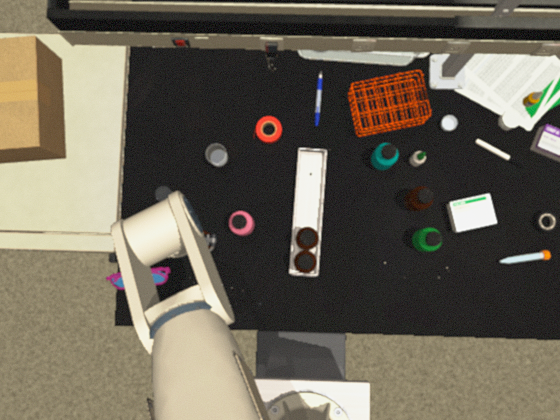

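The old bottles now stand at the front, at pixels (306,261) and (308,237). The arm hides the left bottle, so I'm checking it with the wrist camera.

View pics/w2.png

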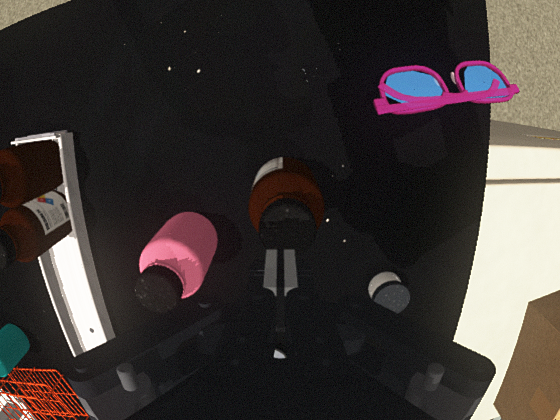

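The wrist view shows the amber bottle's cap at about (287,226), just beyond the fingertips at (281,255). The pink bottle is on the left.

```bash
cat >> h.py <<'E'
def wray(w,s,u,v,h):
    d=np.array([u-w['cx'],v-w['cy']]);rr=np.hypot(*d);th=rr/w['fx'];d=d/max(rr,1e-9)
    c=np.array([np.sin(th)*d[0],-np.sin(th)*d[1],-np.cos(th)])
    T=np.array(w['T_tool_cam']);R=Ro.from_euler('xyz',s['tcp_rot']).as_matrix()
    d=R@T[:3,:3]@c;e=R@T[:3,3]+s['eef_pos']
    return e+d*(h-e[2])/d[2]
E
python3 - <<'E'
from h import *
s=r.sense();w=r.grab_frame('wrist')
for p in((287,226),(262,226),(315,226),(281,250)): print(p,wray(w,s,*p,117).round(1))
print(wray(w,s,164,288,112))
E
```

```text
(287, 226) [488. 274. 117.]
(262, 226) [487.2 258.6 117. ]
(315, 226) [488.9 291.3 117. ]
(281, 250) [504.1 269.5 117. ]
[534.80057734 183.40386434 112.        ]
```

Call:
apply_moves --deltas '[{"claw":1,"delta_pos":[-0.1,0.1,3],"yaw":0},{"claw":1,"delta_pos":[0,0,1.0],"yaw":0},{"claw":1,"delta_pos":[0,0,0.2],"yaw":0},{"claw":1,"delta_pos":[0,0,0.2],"yaw":0},{"claw":1,"delta_pos":[0,0,0.2],"yaw":0},{"claw":1,"delta_pos":[0,0,0.1],"yaw":0},{"claw":1,"delta_pos":[0,0,0.1],"yaw":0},{"claw":1,"delta_pos":[0,0,0],"yaw":0}]'

```text
clock: 18.55
eef_pos: [493.4, 272.4, 286.1]
tcp_rot: [3.142, 0.0, 3.094]
contact_force: [0.3, -0.1, 1.2]
opening: -0.0
grasp_force: 0.1
```

Call:
apply_moves --deltas '[{"claw":1,"delta_pos":[0,0,0.06],"yaw":0},{"claw":1,"delta_pos":[0,0,0],"yaw":0}]'

```text
clock: 18.8
eef_pos: [493.4, 272.4, 285.4]
tcp_rot: [-3.142, -0.0, 3.094]
contact_force: [0.9, -0.1, 0.8]
opening: 0.001
grasp_force: 0.0
```

Call:
apply_moves --deltas '[{"claw":1,"delta_pos":[0,0,0.06],"yaw":0},{"claw":1,"delta_pos":[0,0,0.06],"yaw":0},{"claw":1,"delta_pos":[0,0,0],"yaw":0}]'

```text
clock: 19.18
eef_pos: [493.6, 272.5, 285.3]
tcp_rot: [3.141, 0.001, 3.094]
contact_force: [-2.2, -1.4, 10.8]
opening: -0.001
grasp_force: 5.3
```

Call:
apply_moves --deltas '[{"claw":1,"delta_pos":[0,0,-4],"yaw":0},{"claw":-1,"delta_pos":[0,0,0],"yaw":0},{"claw":-1,"delta_pos":[0,0,0],"yaw":0},{"claw":-1,"delta_pos":[0,0,0],"yaw":0},{"claw":-1,"delta_pos":[0,0,4],"yaw":0},{"claw":-1,"delta_pos":[0,0,4],"yaw":0},{"claw":-1,"delta_pos":[0,0,2],"yaw":0},{"claw":-1,"delta_pos":[0,0,0.7],"yaw":0}]'

```text
clock: 20.18
eef_pos: [492.7, 271.9, 215.3]
tcp_rot: [-3.14, -0.003, 3.094]
contact_force: [0.1, -0.5, -0.3]
opening: 1.0
grasp_force: 0.0
```

Call:
apply_moves --deltas '[{"claw":-1,"delta_pos":[0,0,0],"yaw":0},{"claw":1,"delta_pos":[0,0,0],"yaw":0},{"claw":1,"delta_pos":[0,0,0],"yaw":0},{"claw":1,"delta_pos":[0,0,0],"yaw":0},{"claw":1,"delta_pos":[0,0,0],"yaw":0}]' --grip_force 30

```text
clock: 20.8
eef_pos: [493.8, 272.6, 218.5]
tcp_rot: [3.141, 0.002, 3.094]
contact_force: [-1.0, 0.7, 6.2]
opening: 0.668
grasp_force: 31.6
```

Call:
apply_moves --deltas '[{"claw":1,"delta_pos":[0,0,-2],"yaw":0},{"claw":1,"delta_pos":[0,0,-4],"yaw":0},{"claw":1,"delta_pos":[0,0,-4],"yaw":0},{"claw":1,"delta_pos":[0,0,-3.5],"yaw":0},{"claw":1,"delta_pos":[0,0,0],"yaw":0},{"claw":1,"delta_pos":[-1.0,-3,0],"yaw":0},{"claw":1,"delta_pos":[-1.5,-4.3,0],"yaw":0},{"claw":1,"delta_pos":[-1.5,-4.3,0],"yaw":0}]'

```text
clock: 21.8
eef_pos: [527.5, 153.4, 351.0]
tcp_rot: [-3.141, -0.001, 3.095]
contact_force: [0.1, 0.6, -1.9]
opening: 0.671
grasp_force: 33.2
```

Call:
apply_moves --deltas '[{"claw":1,"delta_pos":[-1.5,-4.3,0],"yaw":0},{"claw":1,"delta_pos":[-1.5,-4.3,0],"yaw":0},{"claw":1,"delta_pos":[-1.4,-4.0,0],"yaw":0},{"claw":1,"delta_pos":[-0.5,-1.9,0],"yaw":0},{"claw":1,"delta_pos":[0,0,0],"yaw":0},{"claw":1,"delta_pos":[0,0,0],"yaw":0},{"claw":1,"delta_pos":[0,0,0],"yaw":0}]'

```text
clock: 22.68
eef_pos: [569.6, 8.5, 352.1]
tcp_rot: [3.141, -0.0, 3.095]
contact_force: [0.4, 1.2, -1.4]
opening: 0.668
grasp_force: 33.2
```

```bash
python3 - <<'E'
from h import *
s=r.sense();print(s['eef_pos'],s['opening'],s['tcp_rot'])
f=r.grab_frame('scene');a=cv2.resize(f['img'][100:300,180:430],None,fx=3,fy=3,interpolation=cv2.INTER_CUBIC);cv2.imwrite('pics/s3.png',a)
E
```

```text
[569.55546985   8.48896166 352.14774069] 0.6679737009342794 [ 3.14138072e+00 -3.56797521e-04  3.09504694e+00]
```

View pics/s3.png

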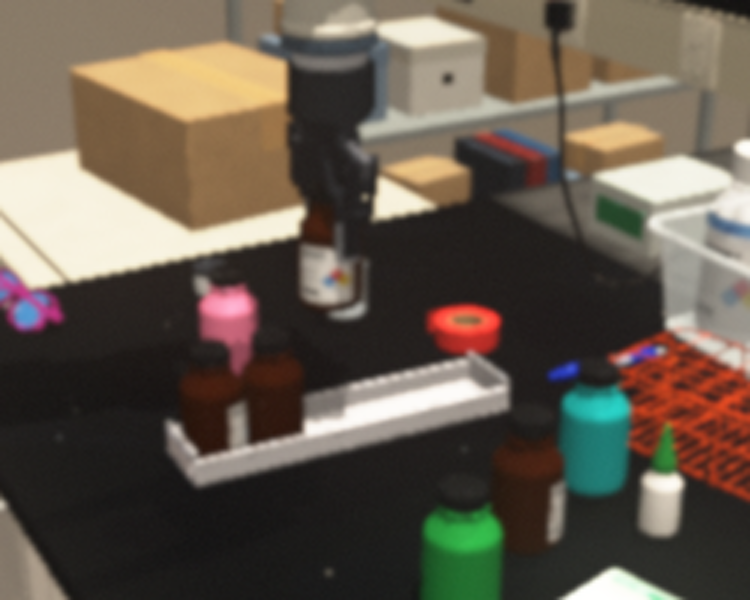

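The scene crop shows the bottle held upright above the lane, with the two old ones at the front. Lowering it.

Call:
apply_moves --deltas '[{"claw":1,"delta_pos":[-0.4,0,4],"yaw":0},{"claw":1,"delta_pos":[0,0,4],"yaw":0},{"claw":1,"delta_pos":[0,0,3],"yaw":0},{"claw":1,"delta_pos":[0,0,1.0],"yaw":0},{"claw":1,"delta_pos":[0,0,0.4],"yaw":0},{"claw":1,"delta_pos":[0,0,0.2],"yaw":0},{"claw":1,"delta_pos":[0,0,0],"yaw":0}]'

```text
clock: 23.6
eef_pos: [574.2, 7.2, 227.2]
tcp_rot: [3.142, 0.002, 3.094]
contact_force: [0.5, -0.2, -1.7]
opening: 0.672
grasp_force: 33.2
```

Call:
apply_moves --deltas '[{"claw":1,"delta_pos":[0,0,0.15],"yaw":0},{"claw":1,"delta_pos":[0,0,0.15],"yaw":0},{"claw":1,"delta_pos":[0,0,0],"yaw":0}]'

```text
clock: 23.98
eef_pos: [573.8, 7.2, 223.3]
tcp_rot: [-3.142, -0.0, 3.094]
contact_force: [-0.2, -0.1, -2.4]
opening: 0.669
grasp_force: 33.2
```

Call:
apply_moves --deltas '[{"claw":1,"delta_pos":[0,0,0.1],"yaw":0},{"claw":1,"delta_pos":[0,0,0.1],"yaw":0},{"claw":1,"delta_pos":[0,0,0],"yaw":0}]'

```text
clock: 24.35
eef_pos: [573.9, 7.2, 221.5]
tcp_rot: [-3.142, 0.0, 3.094]
contact_force: [-1.8, 0.2, 2.2]
opening: 0.667
grasp_force: 33.6
```

Call:
apply_moves --deltas '[{"claw":1,"delta_pos":[0.2,0,0],"yaw":0},{"claw":1,"delta_pos":[0.2,0,0],"yaw":0},{"claw":1,"delta_pos":[0.1,0,0],"yaw":0},{"claw":1,"delta_pos":[0,0,0],"yaw":0}]'

```text
clock: 24.85
eef_pos: [568.9, 7.5, 221.5]
tcp_rot: [3.142, 0.0, 3.094]
contact_force: [1.2, -1.0, 3.9]
opening: 0.667
grasp_force: 33.7
```

Call:
apply_moves --deltas '[{"claw":1,"delta_pos":[0.1,0,0],"yaw":0},{"claw":1,"delta_pos":[0.1,0,0],"yaw":0},{"claw":-1,"delta_pos":[0,0,0],"yaw":0},{"claw":-1,"delta_pos":[0,0,0],"yaw":0},{"claw":-1,"delta_pos":[0,0,0],"yaw":0},{"claw":-1,"delta_pos":[0,0,-4],"yaw":0},{"claw":-1,"delta_pos":[0,0,-4],"yaw":0},{"claw":-1,"delta_pos":[0,0,-3],"yaw":0}]'

```text
clock: 25.85
eef_pos: [566.9, 7.5, 332.8]
tcp_rot: [3.142, 0.001, 3.094]
contact_force: [-0.0, -0.2, -0.7]
opening: 1.007
grasp_force: 0.0
```

```bash
python3 - <<'E'
from h import *
s=r.sense();print(s['eef_pos'])
f,P=cloud()
for c in caps(P,f['img']): print(*c)
E
```

```text
[566.90369022   7.54829786 332.82111242]
[398.5  53.3] 252 [ 962.8 -207.4  118.6] [ 961.6 -182.1]
[457.8  60.9] 79 [ 944.4 -343.   115.6] [ 954.8 -349.7]
[389.1 150.8] 182 [ 721.8 -182.3  112.4] [ 721.9 -182. ]
[408.4 194. ] 195 [ 617.6 -228.   116.4] [ 618.  -229.4]
[239.2 221. ] 182 [542.1 173.9 113. ] [542.1 174. ]
[307.8 236.9] 184 [508.4   8.1 115.5] [508.5   7.9]
[433.5 238. ] 192 [ 514.6 -290.   112.4] [ 514.8 -291. ]
```

The right bottle was knocked to (618, -229), so I'm going there.

Call:
apply_moves --deltas '[{"claw":1,"delta_pos":[-1.24,-4.67,0],"yaw":0},{"claw":1,"delta_pos":[-1.24,-4.67,0],"yaw":0},{"claw":1,"delta_pos":[-1.24,-4.67,0],"yaw":0},{"claw":1,"delta_pos":[-1.24,-4.67,0],"yaw":0},{"claw":1,"delta_pos":[-1.24,-4.67,0],"yaw":0},{"claw":1,"delta_pos":[0,0,0],"yaw":0},{"claw":1,"delta_pos":[0,0,0],"yaw":0}]'

```text
clock: 26.78
eef_pos: [617.2, -228.4, 330.7]
tcp_rot: [3.141, -0.001, 3.093]
contact_force: [-1.0, 0.1, 0.3]
opening: -0.0
grasp_force: 0.0
```

```bash
python3 - <<'E'
from h import *
s=r.sense();print(s['eef_pos'])
w=r.grab_frame('wrist');cv2.imwrite('pics/w4.png',w['img'])
f,P=cloud()
for c in caps(P,f['img']): print(*c)
E
```

```text
[ 617.20649242 -228.39668543  330.66440261]
[398.5  53.3] 251 [ 963.  -207.4  117.7] [ 962.  -182.2]
[457.5  60.8] 81 [ 944.7 -342.2  115.2] [ 955.5 -349.7]
[389.  150.9] 186 [ 721.6 -182.   112.5] [ 721.6 -181.8]
[309.4 212.9] 185 [566.    6.6 116. ] [566.    5.7]
[239.1 221. ] 182 [542.1 173.8 112.5] [542.2 174. ]
[307.8 236.9] 185 [508.3   8.2 115.9] [508.4   9. ]
[305.7 261.2] 184 [451.1  11.5 115.3] [451.3  12.3]
```

View pics/w4.png

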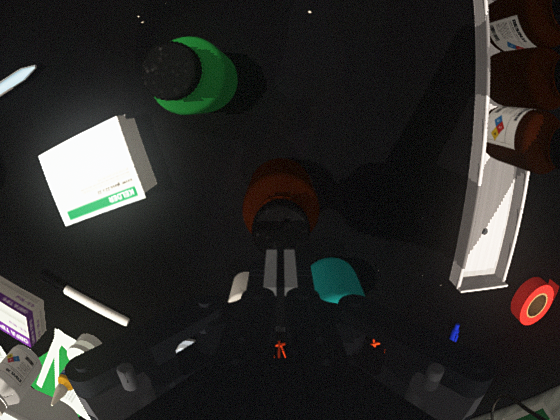

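The wrist view shows the amber bottle's cap at about (280,222), lined up with the fingers. Green and teal are clear of it.

Call:
apply_moves --deltas '[{"claw":1,"delta_pos":[0,0,3],"yaw":0},{"claw":1,"delta_pos":[0,0,0.7],"yaw":0},{"claw":1,"delta_pos":[0,0,0.2],"yaw":0},{"claw":1,"delta_pos":[0,0,0.2],"yaw":0},{"claw":1,"delta_pos":[0,0,0.2],"yaw":0},{"claw":1,"delta_pos":[0,0,0.1],"yaw":0},{"claw":1,"delta_pos":[0,0,0.1],"yaw":0},{"claw":1,"delta_pos":[0,0,0],"yaw":0}]'

```text
clock: 27.88
eef_pos: [617.6, -228.7, 286.3]
tcp_rot: [3.142, -0.0, 3.094]
contact_force: [0.0, -0.2, -0.1]
opening: -0.0
grasp_force: 0.0
```

Call:
apply_moves --deltas '[{"claw":1,"delta_pos":[0,0,0.06],"yaw":0},{"claw":1,"delta_pos":[0,0,0.06],"yaw":0},{"claw":1,"delta_pos":[0,0,0],"yaw":0}]'

```text
clock: 28.25
eef_pos: [617.6, -228.7, 285.3]
tcp_rot: [-3.142, 0.0, 3.094]
contact_force: [-1.2, 1.8, 5.2]
opening: -0.002
grasp_force: 1.9
```

Call:
apply_moves --deltas '[{"claw":1,"delta_pos":[0,0,0.05],"yaw":0},{"claw":1,"delta_pos":[0,0,0],"yaw":0}]'

```text
clock: 28.5
eef_pos: [617.8, -228.8, 285.4]
tcp_rot: [-3.141, 0.001, 3.094]
contact_force: [-1.5, 0.5, 7.9]
opening: 0.0
grasp_force: 3.8
```

Call:
apply_moves --deltas '[{"claw":1,"delta_pos":[0,0,-4],"yaw":0},{"claw":-1,"delta_pos":[0,0,0],"yaw":0},{"claw":-1,"delta_pos":[0,0,0],"yaw":0},{"claw":-1,"delta_pos":[0,0,0],"yaw":0},{"claw":-1,"delta_pos":[0,0,4],"yaw":0},{"claw":-1,"delta_pos":[0,0,4],"yaw":0},{"claw":-1,"delta_pos":[0,0,2],"yaw":0},{"claw":-1,"delta_pos":[0,0,0.7],"yaw":0}]'

```text
clock: 29.5
eef_pos: [617.3, -228.5, 216.1]
tcp_rot: [3.141, -0.002, 3.094]
contact_force: [-0.3, -0.5, 0.5]
opening: 1.0
grasp_force: 0.0
```

Call:
apply_moves --deltas '[{"claw":-1,"delta_pos":[0,0,0],"yaw":0},{"claw":1,"delta_pos":[0,0,0],"yaw":0},{"claw":1,"delta_pos":[0,0,0],"yaw":0},{"claw":1,"delta_pos":[0,0,0],"yaw":0},{"claw":1,"delta_pos":[0,0,0],"yaw":0}]'

```text
clock: 30.12
eef_pos: [618.2, -228.9, 219.1]
tcp_rot: [-3.141, 0.002, 3.094]
contact_force: [-1.4, -0.4, 6.7]
opening: 0.669
grasp_force: 31.9
```

Call:
apply_moves --deltas '[{"claw":1,"delta_pos":[0,0,-2],"yaw":0},{"claw":1,"delta_pos":[0,0,-4],"yaw":0},{"claw":1,"delta_pos":[0,0,-4],"yaw":0},{"claw":1,"delta_pos":[0,0,-3.5],"yaw":0},{"claw":1,"delta_pos":[0,0,0],"yaw":0},{"claw":1,"delta_pos":[0,3,0],"yaw":0},{"claw":1,"delta_pos":[-0.1,4.3,0],"yaw":0},{"claw":1,"delta_pos":[-0.1,4.3,0],"yaw":0}]'

```text
clock: 31.12
eef_pos: [624.6, -111.9, 351.8]
tcp_rot: [3.141, -0.001, 3.093]
contact_force: [0.0, 0.9, -1.9]
opening: 0.668
grasp_force: 32.8
```

Call:
apply_moves --deltas '[{"claw":1,"delta_pos":[-0.1,4.3,0],"yaw":0},{"claw":1,"delta_pos":[0,4.3,0],"yaw":0},{"claw":1,"delta_pos":[0,3.2,0],"yaw":0},{"claw":1,"delta_pos":[0,0,0],"yaw":0},{"claw":1,"delta_pos":[0,0,0],"yaw":0},{"claw":1,"delta_pos":[0,0,0],"yaw":0}]'

```text
clock: 31.88
eef_pos: [631.6, 4.0, 352.3]
tcp_rot: [-3.141, -0.001, 3.093]
contact_force: [-0.3, -1.3, -1.4]
opening: 0.666
grasp_force: 32.9
```

Call:
apply_moves --deltas '[{"claw":1,"delta_pos":[0,0.15,4],"yaw":0},{"claw":1,"delta_pos":[0,0,4],"yaw":0},{"claw":1,"delta_pos":[0,0,3],"yaw":0},{"claw":1,"delta_pos":[0,0,1.0],"yaw":0},{"claw":1,"delta_pos":[0,0,0.4],"yaw":0},{"claw":1,"delta_pos":[0,0,0.3],"yaw":0},{"claw":1,"delta_pos":[0,0,0.15],"yaw":0},{"claw":1,"delta_pos":[0,0,0],"yaw":0}]'

```text
clock: 32.88
eef_pos: [632.0, 6.5, 224.7]
tcp_rot: [3.142, 0.001, 3.094]
contact_force: [0.5, 0.2, -1.3]
opening: 0.67
grasp_force: 32.8
```

Call:
apply_moves --deltas '[{"claw":1,"delta_pos":[0,0,0.1],"yaw":0},{"claw":1,"delta_pos":[0,0,0.1],"yaw":0},{"claw":1,"delta_pos":[0,0,0],"yaw":0}]'

```text
clock: 33.25
eef_pos: [631.9, 6.5, 222.1]
tcp_rot: [3.142, 0.0, 3.094]
contact_force: [0.2, 0.2, -0.4]
opening: 0.67
grasp_force: 33.1
```

Call:
apply_moves --deltas '[{"claw":1,"delta_pos":[0,0,0.05],"yaw":0},{"claw":1,"delta_pos":[0.2,-0.05,0],"yaw":0},{"claw":1,"delta_pos":[0.2,0,0],"yaw":0},{"claw":1,"delta_pos":[0.1,0,0],"yaw":0},{"claw":1,"delta_pos":[0,0,0],"yaw":0}]'

```text
clock: 33.88
eef_pos: [627.2, 6.2, 222.1]
tcp_rot: [3.142, 0.001, 3.094]
contact_force: [0.9, -0.3, 5.9]
opening: 0.668
grasp_force: 33.3
```

Call:
apply_moves --deltas '[{"claw":1,"delta_pos":[0.1,0,0],"yaw":0},{"claw":1,"delta_pos":[0.1,0,0],"yaw":0},{"claw":1,"delta_pos":[0,0,0],"yaw":0}]'

```text
clock: 34.25
eef_pos: [625.2, 6.3, 222.1]
tcp_rot: [3.142, 0.001, 3.094]
contact_force: [1.5, -0.3, 5.6]
opening: 0.667
grasp_force: 33.4
```

Release, lift, and move aside for the final check.

Call:
apply_moves --deltas '[{"claw":-1,"delta_pos":[0,0,0],"yaw":0},{"claw":-1,"delta_pos":[0,0,0],"yaw":0},{"claw":-1,"delta_pos":[0,0,0],"yaw":0},{"claw":-1,"delta_pos":[0,0,-4],"yaw":0},{"claw":-1,"delta_pos":[0,0,-4],"yaw":0},{"claw":-1,"delta_pos":[0,0,-4],"yaw":0},{"claw":-1,"delta_pos":[0,0,-3],"yaw":0},{"claw":-1,"delta_pos":[0,5,0],"yaw":0}]'

```text
clock: 35.25
eef_pos: [628.1, 54.5, 374.6]
tcp_rot: [-3.141, 0.005, 3.09]
contact_force: [-0.3, 0.9, 0.6]
opening: 1.002
grasp_force: 0.0
```

Call:
apply_moves --deltas '[{"claw":-1,"delta_pos":[0,5,0],"yaw":0},{"claw":-1,"delta_pos":[0,5,0],"yaw":0},{"claw":-1,"delta_pos":[0,5,0],"yaw":0},{"claw":-1,"delta_pos":[0,5,0],"yaw":0},{"claw":-1,"delta_pos":[0,5,0],"yaw":0},{"claw":-1,"delta_pos":[0,5,0],"yaw":0},{"claw":-1,"delta_pos":[0,0,0],"yaw":0},{"claw":-1,"delta_pos":[0,0,0],"yaw":0}]'

```text
clock: 36.25
eef_pos: [641.3, 355.6, 371.0]
tcp_rot: [-3.141, -0.001, 3.094]
contact_force: [-0.1, -0.3, -1.3]
opening: 0.999
grasp_force: 0.0
```

```bash
python3 - <<'E'
from h import *
s=r.sense();print(s['eef_pos'])
f,P=cloud()
for c in caps(P,f['img']): print(*c)
g=r.grab_frame('scene')['img']
z=lambda a:cv2.resize(a,(400,400),interpolation=cv2.INTER_CUBIC)
cv2.imwrite('pics/e.png',np.hstack([z(f['img'][140:290,230:380]),z(g[160:280,230:350])]))
E
```

```text
[641.30147243 355.55341388 370.97967911]
[398.4  53.3] 251 [ 962.5 -206.9  118.4] [ 962.2 -181.9]
[457.8  60.8] 78 [ 944.6 -343.2  115.1] [ 953.7 -350.1]
[389.  150.9] 185 [ 722.  -181.9  111.8] [ 722.1 -182. ]
[310.5 188.7] 187 [623.9   5.6 115.6] [625.2   4.8]
[309.5 212.9] 184 [566.    5.9 115.8] [566.1   5.8]
[239.1 220.9] 181 [542.2 174.  112. ] [542.2 174. ]
[307.8 237. ] 185 [508.3   8.1 115.3] [508.4   7.9]
[433.5 238. ] 191 [ 514.7 -290.2  112.3] [ 514.8 -291. ]
[305.6 261.2] 186 [451.1  11.6 115.4] [451.3  12.3]
```

View pics/e.png

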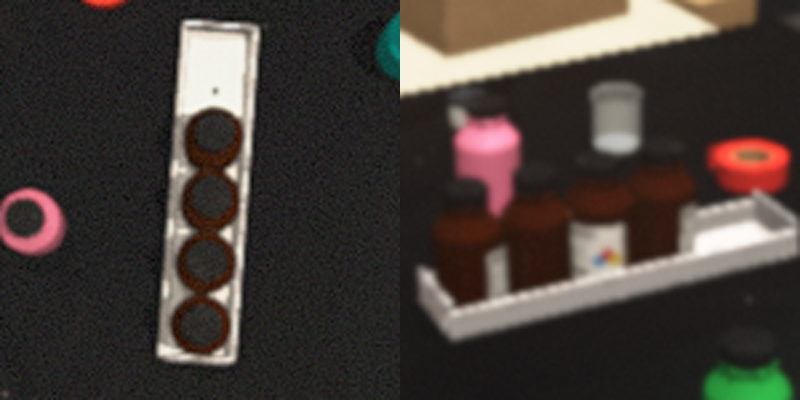

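The final views show four amber bottles upright in one row against the front stop. All four caps read about 115 mm, which is home. Handing in.

```bash
python3 -c "
from rig import r
print(r.sign_off())"
```

```text
the job is handed in; nothing more can be done
None
```

The job is handed in: the two old bottles were drawn forward to the stop, the two new ones loaded behind them in one upright row, and all four caps pressed home, with no bystander or look-alike touched.

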